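# Set the lamp leg to its mark and clamp it

### The arm

A 7-joint arm with a two-finger parallel gripper is mounted at the origin on the work surface. World frame = base frame: x ahead of the robot, y to its left, z up, the work surface at z = 0. Lengths are in m, angles in rad, forces in N, time in s.
With the tool pointing down it reaches from about 0.425 to 0.925 m from the base axis. Payload 6.8 kg.
Tool frame: the origin (TCP) lies between the finger pads; the fingertips stand 14 mm ahead of it and the grasp point (between the pads) lies 5 mm behind it; z points along the fingers, y is the direction in which the jaws open and shut (so a half turn about z gives the same grasp; the last joint's range is limited). The gripper opens to 85 mm and grips with 20 to 120 N. Pads are 22 mm wide; open, the fingers measure 114 mm over their backs; the gripper's body (76 mm by 85 mm) begins 54 mm behind the grasp point. The pads swing forward as they close: fully open they stand 13 mm farther back than shut.
Start: joints at [-1.338, 0.477, 0.022, 1.555, -0.011, 1.109, -0.083], TCP at [0.226, 0.636, 0.245] pointing down, gripper open.
Joint ranges: [-2.96, 2.96], [-0.34, 2.1], [-1.41, 1.46], [0.24, 2.44], [-1.37, 4.51], [0.17, 1.92], [-2.96, 2.96]. Speed limits (rad/s): [2.39, 2.39, 3.14, 3.14, 3.14, 3.14, 3.14].

### API

Orientations are given as a unit quaternion [w, x, y, z].
In Python, from station import bot gives the robot as it stands.
- The arm moves only by the shell command python3 -m crank 'ROWS' [FORCE]. ROWS is JSON, a list of rows, each a list of 3 entries, a list of its own where there are three numbers: the shift along the tool's x, y, z in m, then the turn, a rotation vector about the tool's x, y, z in degrees, then the finger opening in m, from 0 to 0.0854. A call has 1 to 10 rows; each row shifts and turns the commanded pose from where the row before left it, along the tool's axes as they then stand; what a row does not reach is not made up. A row lasts 1/8 s, in which the tool goes at most 62.5 mm and 10.7 degrees, less where a joint would pass 70% of its speed; a pose out of reach is approached as far as the arm can. A call is refused whole if a number of a shift passes 0.0625 or a number of a turn 10.7, either way. A call with a gripper value outside its range is refused whole. The fingers move at their own pace and stop on an object; FORCE is the grip in N (left out, the last holds). Time passes only in rows, so rows that do not move let the fingers close. It gives the time, the measured TCP pose, the force and the opening at its end, in the units of the state.
- bot.get_obs(): the state, without advancing time (a new reading comes with each control period).
- bot.read_camera(name): name is "side" or "top" or "wrist"; returns (picture, depth): 400x640x3 uint8, red, green, blue; 400x640 float32, m along the optical axis (not along the pixel's ray), 0 where there is no reading.
- bot.calibration(name): a dict with "fx", "fy", "cx", "cy" (pixels), "extrinsics" (4x4, takes a point from camera to world coordinates). Camera axes: x right, y down, z forward; pixel columns grow to the right and rows downward; lengths in m; the calibration is good to about 2 mm. A picture is of the moment at which its call begins: read the wrist's pose just before it. calibration takes no time and is no camera call; for the wrist camera it gives the pose at the moment of the call.
- bot.hand_in(): hands the job in, once; it reports no verdict.
The state is a dict: "t": time; "q": joint angles; "joint_vel": joint speeds; "joint_torque": joint torques, N m; "eef_pos": TCP position; "tool_rot": TCP orientation; "contact_force": force on the tool from outside, world axes, zero at the start; "torque": the same for the moment, N m; "gripper_width": opening from 0.0 (shut) to 1.0 (fully open).
Only numpy, scipy, OpenCV 4.12 (cv2) and the standard library are available. Lean on these libraries where they do the work, as an engineer would, in place of code of your own. Each camera call takes 0.05 s, during which the arm holds its last target.

### The job

Pry the clear dust cover of the lamp-leg fixture all the way open with the spatula's blade (do not touch the shut cover with the hand), then lay the spatula flat on the bench. Draw the sprung leg out by its black hook until its white pointer stands on the red mark, and only then, with the leg held there, squeeze the orange cam lever fully shut against the hook. Finish while still holding hook and lever pinched together with the pointer on the mark: do not let go, and leave the other things where they are.

Things in the scene. Friction and masses are not known exactly. Their poses are not given: they have to be found in the camera images.
- fixture: cream fixture fixed to the bench; base plate 12 mm thick, x -190 to 110, y +-105 mm in its own frame. x runs along the leg, away from the robot (yaw within 0.3 rad), y left, z up. Origin: on the bench under the hook's grip point when the leg is fully in. Posts 14 mm wide at y +-92 mm, x -28 and 79 mm, up to 84 mm high, stand under the cover's corners; rails, leg, scale are under 34 mm high.
- cover (a joint): clear cover, hinged along the fixture's y axis at x 75, z 86 mm (fixture frame): 0 = shut (level), grows as the front edge lifts, stop at 2.6 rad (folded back, out of the way). About 120 g, little friction: falls shut if left before upright (1.57 rad), falls fully open past about 1.7. Lift it with the blade from below, then push its underside over past upright.
- cover_edge (a point): middle of the cover's blue front edge. The cover is a plate 4 mm thick, 198 mm wide (y), reaching 110 mm from the hinge to this edge. Shut, its underside is 82 mm high and the edge at x -35 mm in the fixture's frame. Hook and lever pin below reach 66 mm, so a 16 mm gap is left for the blade. Axes turn with the cover.
- spatula: prying spatula, about 70 g, lying flat left or right of the fixture: green handle 100 long x 16 wide x 20 mm high, steel blade in line with it, 80 mm showing, 18 mm wide, 3 mm thick, level with the handle's underside. Origin on the underside where handle ends and blade begins; x points along the blade, z up.
- spatula_grip (a point): good grip point on the spatula's handle, 20 mm behind the origin, 10 mm above the underside (grip across the 16 mm width)
- spatula_tip (a point): tip of the blade, 80 mm ahead of the spatula's origin, at mid thickness (1.5 mm above the underside)
- leg (a joint): how far the leg is drawn out of the fixture towards the robot (fixture -x), m: 0 = fully in (as at the start), stop at 0.110. A spring pulls it back in with 2.5 to 3.6 N and friction is about 1 N, so it runs back if let go; the shut lever does not hold it without the hand.
- hook (a point): black L-shaped finger hook on the leg, 30 to 66 mm above the bench. This point, 50 mm high, is the grip centre and moves with the leg; axes as the fixture's. Plate along x (x -18 to 24, y -9 to -3 mm) and wing across (x -18 to -10, y -48 to -8 mm): a finger let down behind the wing (x above -10 mm), right of the plate, draws the leg out by pushing the wing towards -x.
- pointer (a point): tip of the leg's white pointer, above the scale, 75 mm nearer to the robot than the hook point and at y = +45 mm
- mark_line (a point): middle of the red mark clipped on the scale bar; somewhere 45 to 90 mm from the pointer's start, fixed for the run, its axes as the fixture's. The pointer is on the mark when both have the same x in the fixture's frame.
- lever (a joint): orange cam lever on the leg, turning about an upright axis at x = 35, y = 12 mm from the hook point: 0 = shut, about 0.4 to 0.5 rad = open. It stays where it is left; closing takes about 3 N at the pin. The lever's arm is at most 36 mm high.
- pin (a point): upright orange pin, 10 mm across, at the lever's free end, 30 to 66 mm high; point on its axis 50 mm high. In the hook's frame at x 2, y 4 mm shut, y about 20 mm open, left of the hook's plate. Shut, pin and plate span y -9 to 9 mm. Fingers 60 to 70 mm apart straddling the hook point (closing along y) clear both plate and open pin.
- lens_brush: lens brush lying flat, wooden handle and black bristle block, 160 mm long, 16 mm wide; origin on its underside 35 mm ahead of the middle of the handle, x towards the bristles. A bystander that may lie where the spatula might.
- solvent: amber bottle, 56 mm across, 100 mm tall, origin under its centre; bystander
- lens_jar: glass jar, 64 mm across, 70 mm tall, origin under its centre; bystander
- filter_ring: black ring lying flat, 72 mm across, 12 mm high, origin under its centre; bystander
- eyepiece: black eyepiece standing up, 38 mm across, 62 mm tall, origin under its centre; bystander

How it is judged:
On the way, in this order (a step that is already met when the one before it is completed fails the run):
1. the cover has been opened past 2.2 rad (value of joint cover above 2.2 rad), for 0.1 s.
2. the spatula lies flat on the bench, let go, clear of the fixture (height (world z) of spatula_tip below 0.015 m and height (world z) of spatula_grip below 0.02 m and contact force between the fingers and spatula below 0.1 N and contact force between spatula and fixture below 0.05 N and linear speed of spatula below 0.03 m/s), for 0.2 s.
3. the leg is held with its pointer within 4 mm of the mark while the lever is still open (x of pointer in the frame of mark_line between -0.004 and 0.004 m and value of joint lever above 0.3 rad), for 0.2 s.
At the end, for the whole second after the job is handed in: Pointer within 4 mm of the mark along the scale, lever shut to within 0.06 rad, fingers pressing both the hook and the lever pin with more than 2 N, cover open past 2.2 rad, spatula lying flat and let go on the bench, clear of the fixture (all of step 2 and x of pointer in the frame of mark_line between -0.004 and 0.004 m and value of joint lever below 0.06 rad and value of joint cover above 2.2 rad and contact force between the fingers and leg_c2 above 2 N and contact force between the fingers and lever_c2 above 2 N); the arm keeps its last pose, push and grip.
It fails at once if the hand or arm touches the cover before it is past 1.6 rad (it is to be opened with the spatula) (contact force between any of the fingers, the arm and cover_c0 above 0.5 N and value of joint cover below 1.6 rad).
It fails at once if the lever is shut while the pointer is more than 8 mm from the mark (value of joint lever below 0.15 rad and not (x of pointer in the frame of mark_line between -0.008 and 0.008 m)).
It fails at once if a bystander is moved by more than 30 mm (distance of any of lens_brush, solvent, lens_jar, filter_ring, eyepiece from where it was at the start of the episode above 0.03 m).
It also fails if it takes over 64 s, if anything falls off the work surface, if the arm or the gripper's body presses on something with over 40 N, if the wrist force passes 120 N, or if a joint passes its speed limit or range.

## Working session

There is one attempt and no reset: what is moved stays moved. The work goes in short steps, Python scripts to look and compute and a shell command to move; the robot and the scene stay as the last step left them, time stands still between calls to the robot, and variables do not carry over. Pictures are saved under pics/ and viewed, and the job is handed in when it is done.

```bash
ls; mkdir -p pics; python3 - <<'E'
from station import bot
import cv2,numpy as np
np.set_printoptions(precision=4,suppress=True)
print(bot.get_obs())
for n in ["side","top","wrist"]:
    c=bot.calibration(n); print(n,c)
    p,d=bot.read_camera(n); np.savez(f"pics/{n}0.npz",p=p,d=d,E=c["extrinsics"],K=[c["fx"],c["fy"],c["cx"],c["cy"]])
    cv2.imwrite(f"pics/{n}0.png",p[:,:,::-1])
E
```

```text
pics
{'t': 0.0, 'q': array([-1.3381,  0.4778,  0.0223,  1.5565, -0.0115,  1.1093, -0.0831]), 'joint_vel': array([ 0.    ,  0.0012,  0.0011, -0.0025,  0.    , -0.0013,  0.0005]), 'joint_torque': array([ -0.0002, -59.6436,   1.6079, -28.1207,   0.0125,   0.0089,
         0.    ]), 'eef_pos': array([0.2254, 0.6356, 0.2443]), 'tool_rot': array([-0.0001,  0.1695,  0.9855, -0.0009]), 'contact_force': array([-0.0606, -0.5357,  0.2944]), 'torque': array([-0.0115,  0.0189, -0.0289]), 'gripper_width': 0.9991801524061399}
side {'fx': 481.43310561717135, 'fy': 481.43310561717135, 'cx': 325.20527521671255, 'cy': 199.9385787212708, 'extrinsics': array([[ 0.8234, -0.2863,  0.49  , -0.0569],
       [-0.5675, -0.4253,  0.705 , -0.8818],
       [ 0.0065, -0.8585, -0.5127,  0.7074],
       [ 0.    ,  0.    ,  0.    ,  1.    ]])}
top {'fx': 378.4250777640735, 'fy': 378.4250777640735, 'cx': 324.69622654718034, 'cy': 200.38540779717047, 'extrinsics': array([[-0.0017, -0.9865,  0.1639,  0.3724],
       [-0.9999,  0.0043,  0.0154, -0.0143],
       [-0.0159, -0.1638, -0.9864,  1.2336],
       [ 0.    ,  0.    ,  0.    ,  1.    ]])}
wrist {'fx': 357.0673443277992, 'fy': 357.0673443277992, 'cx': 317.49468479085857, 'cy': 195.73976844591758, 'extrinsics': array([[ 0.3344,  0.9053,  0.2621,  0.1593],
       [ 0.9424, -0.3207, -0.0948,  0.6601],
       [-0.0018,  0.2787, -0.9604,  0.3743],
       [ 0.    ,  0.    ,  0.    ,  1.    ]])}
```

View pics/top0.png

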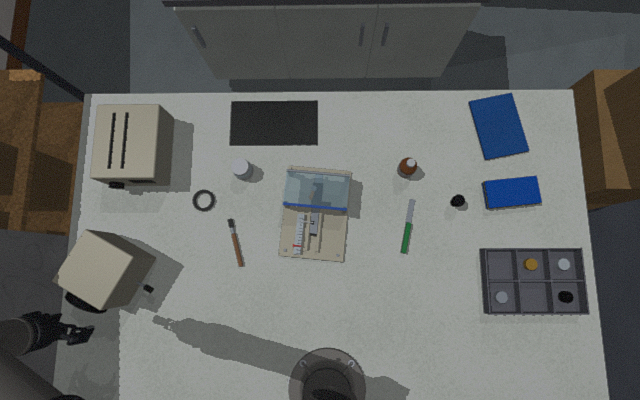

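View pics/side0.png

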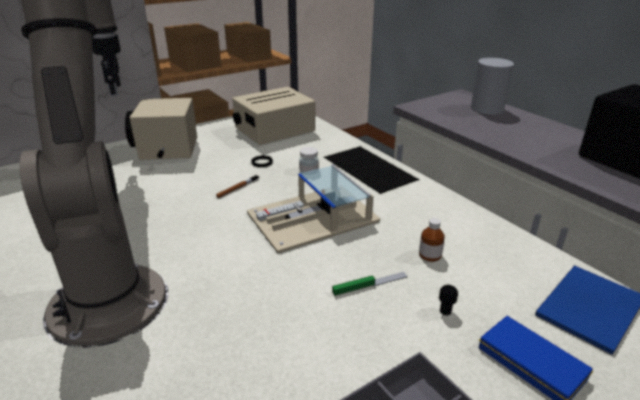

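View pics/wrist0.png

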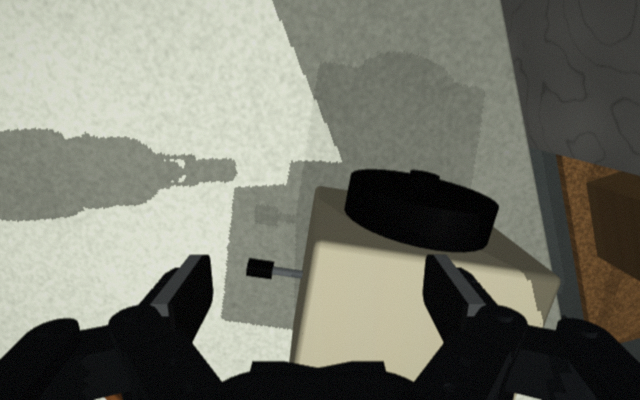

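The top view shows the fixture at about (315,215), the spatula at (408,225) with its blade pointing away from the robot, the brush at (236,243), the bottle at (408,167), the eyepiece at (457,201), the jar at (243,170) and the ring at (204,200). The arm is at the lower left, over a beige box. Next I'll take coarse measurements.

```bash
cat > h.py <<'E'
import numpy as np,cv2
np.set_printoptions(precision=4,suppress=True)
def load(f):
    a=np.load(f); return a["p"],a["d"],a["E"],a["K"]
def ray(px,z,E,K):
    px=np.atleast_2d(np.asarray(px,float))
    d=np.c_[(px[:,0]-K[2])/K[0],(px[:,1]-K[3])/K[1],np.ones(len(px))]@E[:3,:3].T
    o=E[:3,3]; return o+d*((z-o[2])/d[:,2])[:,None]
def proj(P,E,K):
    P=np.atleast_2d(P); c=(P-E[:3,3])@E[:3,:3]
    return np.c_[K[0]*c[:,0]/c[:,2]+K[2],K[1]*c[:,1]/c[:,2]+K[3]]
def snap(bot,n,name):
    c=bot.calibration(n); p,d=bot.read_camera(n); K=[c["fx"],c["fy"],c["cx"],c["cy"]]
    np.savez(f"pics/{name}.npz",p=p,d=d,E=c["extrinsics"],K=K); cv2.imwrite(f"pics/{name}.png",p[:,:,::-1])
    return p,d,c["extrinsics"],K
def rect(mask,z,E,K):
    n,l,s,c=cv2.connectedComponentsWithStats(mask.astype(np.uint8)); 
    i=1+np.argmax(s[1:,4]); ys,xs=np.where(l==i)
    P=ray(np.c_[xs,ys],z,E,K)[:,:2].astype(np.float32)
    return cv2.minAreaRect(P*1000),P.mean(0),s[i]
E
python3 - <<'E'
from h import *
p,d,E,K=load("pics/top0.npz")
h=cv2.cvtColor(p,cv2.COLOR_RGB2HSV); H,S,V=[h[:,:,i].astype(int) for i in range(3)]
g=(H>40)&(H<80)&(S>120)
print("handle",rect(g,.02,E,K))
roi=np.zeros(H.shape,bool); roi[150:275,265:370]=1
cream=roi&(H>10)&(H<30)&(S>30)&(V>100)
print("cream",rect(cream,.012,E,K))
blue=roi&(H>95)&(H<125)&(S>150)
print("blue",rect(blue,.086,E,K))
red=roi&((H<6)|(H>172))&(S>120)
print("red",red.sum(),rect(red,.03,E,K))
for nm,(x,y) in dict(bottle=(408,167),eyep=(457,201),jar=(243,170),ring=(204,200),brushtop=(231,220),brushbot=(241,265),sptip=(412,200),sphand=(404,252)).items(): print(nm,ray([x,y],.01,E,K))
cv2.imwrite("pics/t0z.png",cv2.resize(p[140:280,190:470,::-1],None,fx=2.85,fy=2.85,interpolation=cv2.INTER_CUBIC))
E
```

```text
handle (((453.7010192871094, -253.68482971191406), (13.625114440917969, 95.50697326660156), 77.7259521484375), array([ 0.454 , -0.2539], dtype=float32), array([402, 223,   9,  30, 131], dtype=int32))
cream (((403.43170166015625, -33.68679428100586), (36.35194778442383, 55.35508346557617), 60.95551300048828), array([ 0.4012, -0.0315], dtype=float32), array([329, 243,  15,  18,  58], dtype=int32))
blue (((545.739013671875, 33.845237731933594), (191.0989990234375, 6.361064910888672), 84.36067962646484), array([0.5454, 0.0328], dtype=float32), array([284, 203,  63,   7, 117], dtype=int32))
red 8 (((430.9967346191406, 97.83763122558594), (6.193871974945068, 16.11884880065918), 11.11904525756836), array([0.4295, 0.0992], dtype=float32), array([293, 244,   6,   3,   8], dtype=int32))
bottle [[ 0.6867 -0.2715  0.01  ]]
eyep [[ 0.5718 -0.4263  0.01  ]]
jar [[0.6795 0.2771 0.01  ]]
ring [[0.5787 0.4027 0.01  ]]
brushtop [[0.5121 0.3108 0.01  ]]
brushbot [[0.3673 0.273  0.01  ]]
sptip [[ 0.5757 -0.2804  0.01  ]]
sphand [[ 0.4074 -0.2483  0.01  ]]
```

View pics/t0z.png

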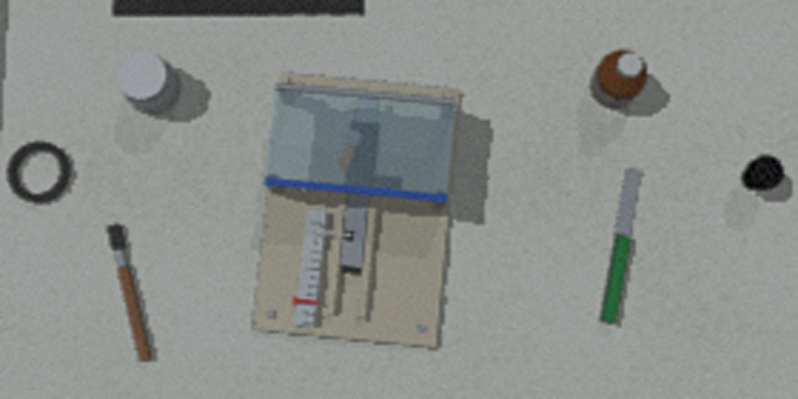

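```bash
python3 - <<'E'
from h import *
p,d,E,K=load("pics/top0.npz")
v,u=np.mgrid[0:400,0:640]
P=np.c_[(u.ravel()-K[2])/K[0]*d.ravel(),(v.ravel()-K[3])/K[1]*d.ravel(),d.ravel()]@E[:3,:3].T+E[:3,3]
P=P.reshape(400,640,3)
for n,(x,y) in dict(box=(100,265),box2=(135,258),boxc=(85,235),toaster=(130,145),bottle=(410,160),edgeL=(287,205),edgeR=(343,211),bench=(380,230),arm=(75,333)).items(): print(n,P[y,x],d[y,x])
E
```

```text
box [0.3686 0.6392 0.1569] 1.071512
box2 [0.3881 0.5469 0.1452] 1.0848283
boxc [0.453  0.6863 0.1638] 1.0792377
toaster [0.7328 0.6027 0.1212] 1.1658872
bottle [ 0.686  -0.2598  0.0987] 1.1670257
edgeL [0.5517 0.1215 0.0695] 1.1797502
edgeR [ 0.5321 -0.0528  0.0698] 1.1735083
bench [ 0.4793 -0.1756 -0.0055] 1.2372377
arm [0.2154 0.5735 0.3362] 0.8685891
```

```bash
python3 -m crank '[[[-0.046,-0.034,-0.008],[0,0,0],0.085],[[-0.046,-0.034,-0.008],[0,0,0],0.085],[[-0.046,-0.034,-0.008],[0,0,0],0.085],[[-0.046,-0.034,-0.008],[0,0,0],0.085],[[-0.046,-0.034,-0.008],[0,0,0],0.085],[[-0.046,-0.034,-0.008],[0,0,0],0.085],[[-0.046,-0.034,-0.008],[0,0,0],0.085]]'
python3 -m crank '[[[-0.021,-0.050,0],[0,0,0],0.085],[[-0.021,-0.050,0],[0,0,0],0.085],[[-0.021,-0.050,0],[0,0,0],0.085],[[-0.021,-0.050,0],[0,0,0],0.085],[[-0.021,-0.050,0],[0,0,-3],0.085],[[-0.021,-0.050,0],[0,0,-4],0.085],[[-0.021,-0.050,0],[0,0,0],0.085],[[0,0,0],[0,0,0],0.085]]'
python3 - <<'E'
from station import bot
from h import *
o=bot.get_obs();print(o["t"],o["eef_pos"],o["tool_rot"],o["contact_force"])
snap(bot,"wrist","w1")
E
```

```text
t: 1.02
eef_pos: [0.4502, 0.3025, 0.3015]
tool_rot: [-0.0, 0.17, 0.986, 0.0]
contact_force: [0.9, 0.6, -0.0]
gripper_width: 0.996
t: 2.02
eef_pos: [0.4802, -0.0783, 0.3014]
tool_rot: [0.0, 0.113, 0.994, -0.001]
contact_force: [-0.3, 0.9, -0.5]
gripper_width: 0.996
2.025 [ 0.4802 -0.0783  0.3014] [ 0.0003  0.1131  0.9936 -0.0006] [-0.2555  0.8792 -0.5311]
```

View pics/w1.png

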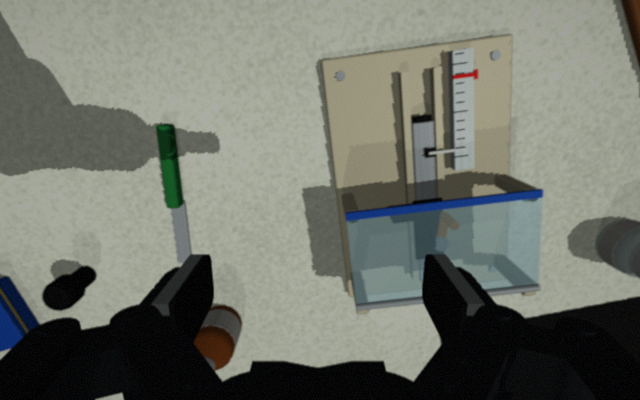

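The wrist view (robot at the top) shows the spatula handle from (167,125) to (173,207) and its blade down to about (184,258). The fixture's near corners are at (322,61) and (511,36), the blue edge runs (347,214) to (541,193), the red mark is at (464,75) and the pointer tip at (467,151).

```bash
python3 - <<'E'
from h import *
p,d,E,K=load("pics/w1.npz")
h=cv2.cvtColor(p,cv2.COLOR_RGB2HSV); H,S,V=[h[:,:,i].astype(int) for i in range(3)]
g=(H>40)&(H<80)&(S>120); 
print("handle",rect(g,.018,E,K))
roi=np.zeros(H.shape,bool); roi[170:230,330:560]=1
b=roi&(H>100)&(H<125)&(S>150); r,m,s=rect(b,.084,E,K);print("blue",r,m,s)
roi[:]=0; roi[40:120,430:500]=1
rd=roi&((H<6)|(H>172))&(S>120); print("red",rect(rd,.03,E,K))
C=ray([[322,61],[511,36]],.012,E,K);print("corners",C, np.linalg.norm(C[0]-C[1]))
v=C[1]-C[0]; print("yaw",np.degrees(np.arctan2(-v[0],v[1])))
a=np.radians(r[2]); 
B=ray([[347,214],[541,193]],.084,E,K);v=B[1]-B[0];print("B",B,np.linalg.norm(v),np.degrees(np.arctan2(-v[0],v[1])),B.mean(0))
v=C[1]-C[0];y=v[:2]/np.linalg.norm(v[:2]);x=np.array([y[1],-y[0]])
print("x",x)
O1=C.mean(0)[:2]+.19*x; O2=B.mean(0)[:2]+.035*x; print("O from corners",O1,"from edge",O2)
M=ray([464,75],.03,E,K)[0,:2];Pt=ray([467,151.5],.032,E,K)[0,:2];
for n,q in (("mark",M),("ptr",Pt)): print(n,q,(q-O1)@x,(q-O1)@y)
print("sp junction/tip/end",ray([[173,207],[184,262]],.0,E,K),ray([[167,125]],.02,E,K))
cv2.imwrite("pics/w1z.png",cv2.resize(p[100:300,120:260,::-1],None,fx=3,fy=3,interpolation=cv2.INTER_CUBIC))
E
```

```text
handle (((455.6263427734375, -251.0316925048828), (19.439022064208984, 98.35032653808594), 77.37873840332031), array([ 0.4536, -0.2507], dtype=float32), array([ 157,  125,   26,   83, 1319], dtype=int32))
blue ((546.988037109375, 37.44524002075195), (198.1401824951172, 11.054305076599121), 84.38038635253906) [0.5476 0.0359] [ 346  190  196   31 1609]
red (((429.9700927734375, 94.26419067382812), (26.467693328857422, 9.13821029663086), 84.10736846923828), array([0.4302, 0.0964], dtype=float32), array([452,  69,  26,  10, 114], dtype=int32))
corners [[ 0.3808 -0.05    0.012 ]
 [ 0.4021  0.1548  0.012 ]] 0.2058677694012902
yaw -5.923667988131822
B [[ 0.5359 -0.0596  0.084 ]
 [ 0.5579  0.1358  0.084 ]] 0.19665137798066346 -6.423859638136395 [0.5469 0.0381 0.084 ]
x [ 0.9947 -0.1032]
O from corners [0.5805 0.0328] from edge [0.5817 0.0345]
mark [0.4298 0.0938] -0.1560954900793699 0.04512231833344855
ptr [0.512 0.087] -0.07366858343951571 0.04690906236690727
sp junction/tip/end [[ 0.5071 -0.2726  0.    ]
 [ 0.5834 -0.2841  0.    ]] [[ 0.4083 -0.2367  0.02  ]]
```

View pics/w1z.png

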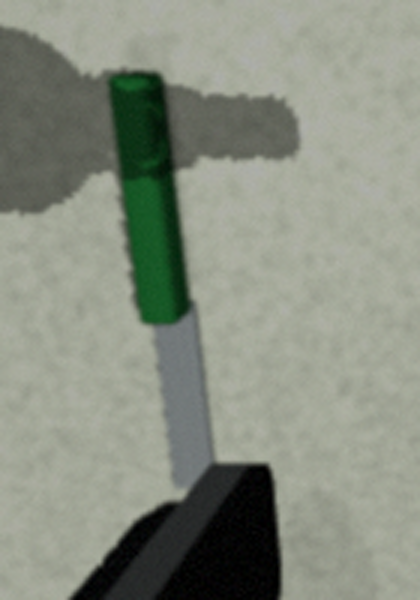

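```bash
python3 -m crank '[[[-0.011,-0.044,0.03],[0,0,-0.5],0.05],[[-0.011,-0.044,0.03],[0,0,0],0.05],[[-0.011,-0.044,0.03],[0,0,0],0.05],[[-0.010,-0.044,0.03],[0,0,0],0.05],[[0,0,0.04],[0,0,0],0.05],[[0,0,0.04],[0,0,0],0.05],[[0,0,0],[0,0,0],0.05]]' 80
python3 - <<'E'
from station import bot
from h import *
o=bot.get_obs();print(o["t"],o["eef_pos"],o["tool_rot"],o["contact_force"])
p,d,E,K=snap(bot,"wrist","w2")
h=cv2.cvtColor(p,cv2.COLOR_RGB2HSV); H,S,V=[h[:,:,i].astype(int) for i in range(3)]
print("handle",rect((H>40)&(H<80)&(S>120),.018,E,K))
E
```

```text
t: 2.95
eef_pos: [0.484, -0.2522, 0.0987]
tool_rot: [-0.003, 0.104, 0.995, 0.001]
contact_force: [-0.4, -0.0, 0.1]
gripper_width: 0.582
2.95 [ 0.484  -0.2522  0.0987] [-0.0032  0.1038  0.9946  0.0012] [-0.3631 -0.013   0.1015]
handle (((455.68505859375, -254.72061157226562), (15.071113586425781, 98.72169494628906), 77.56074523925781), array([ 0.4526, -0.254 ], dtype=float32), array([ 289,   82,   27,  163, 4075], dtype=int32))
```

View pics/w2.png

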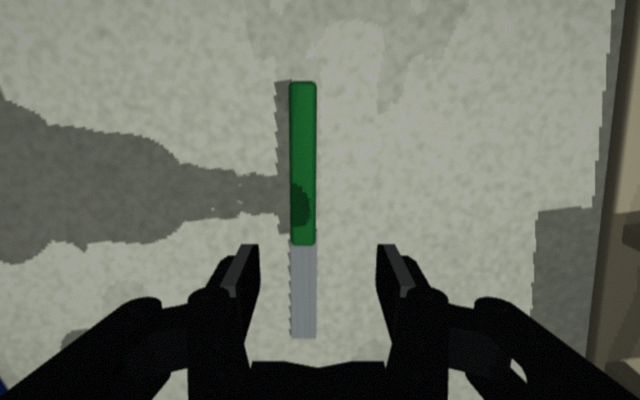

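```bash
python3 -m crank '[[[-0.003,-0.009,0.02],[0,0,0.5],0.05],[[0,0,0.03],[0,0,0],0.05],[[0,0,0.031],[0,0,0],0.05],[[0,0,0],[0,0,0],0.05]]' 80
python3 -m crank '[[[0,0,0],[0,0,0],0.0],[[0,0,0],[0,0,0],0.0],[[0,0,0],[0,0,0],0.0],[[0,0,0],[0,0,0],0.0],[[0,0,0],[0,0,0],0.0]]' 80
```

```text
t: 3.5
eef_pos: [0.4868, -0.2633, 0.0205]
tool_rot: [-0.0, 0.109, 0.994, 0.001]
contact_force: [-0.0, 0.2, 0.3]
gripper_width: 0.589
t: 4.12
eef_pos: [0.4879, -0.2646, 0.0224]
tool_rot: [0.002, 0.109, 0.994, -0.0]
contact_force: [-1.4, 2.0, 8.7]
gripper_width: 0.159
```

```bash
python3 -m crank '[[[0,0,-0.05],[0,0,0],0.0],[[0,0,-0.05],[0,0,-3.3],0.0],[[0,0,-0.05],[0,0,-3.4],0.0],[[0.014,0.040,0],[0,0,0],0.0],[[0.014,0.040,0],[0,0,0],0.0],[[0.014,0.040,0],[0,0,0],0.0],[[0.014,0.040,0],[0,0,0],0.0],[[0.014,0.040,0],[0,0,0],0.0],[[0.014,0.040,0],[0,0,0],0.0],[[0,0,0],[0,0,0],0.0]]' 80
python3 - <<'E'
from station import bot
from h import *
o=bot.get_obs();print(o["t"],o["eef_pos"],o["tool_rot"],o["contact_force"])
snap(bot,"wrist","w3"); snap(bot,"side","s3")
E
```

```text
t: 5.38
eef_pos: [0.4268, -0.0141, 0.171]
tool_rot: [0.0, 0.048, 0.999, 0.001]
contact_force: [0.4, -0.3, -0.3]
gripper_width: 0.162
5.375 [ 0.4268 -0.0141  0.171 ] [0.0003 0.0481 0.9988 0.0009] [ 0.3799 -0.2654 -0.3239]
```

View pics/w3.png

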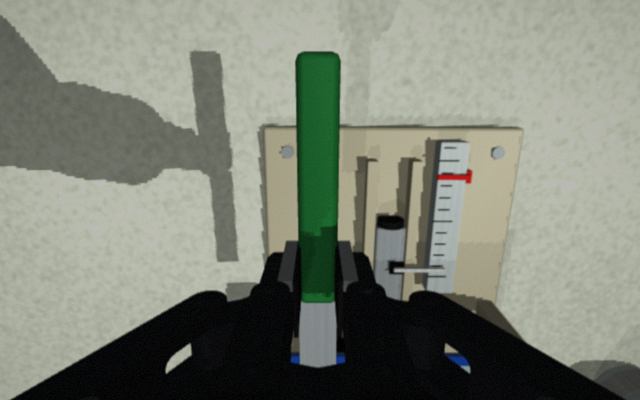

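View pics/s3.png

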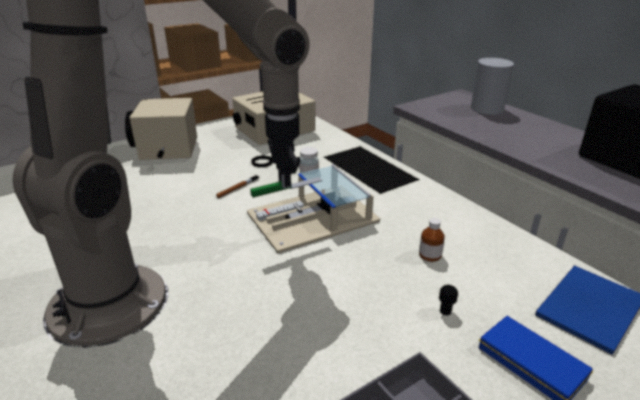

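```bash
python3 - <<'E'
from h import *
p,d,E,K=load("pics/s3.npz")
x=np.array([.9949,-.101,0]);T=np.array([.4268,-.0141,.171])
for a,n in ((96.4,"tip"),(16.4,"orig"),(-83.6,"end")):
    q=T+a/1000*x-[0,0,.0224]; print(n,q,proj(q,E,K))
cv2.imwrite("pics/s3z.png",cv2.resize(p[160:220,240:345,::-1],None,fx=7,fy=7,interpolation=cv2.INTER_CUBIC))
E
```

```text
tip [ 0.5227 -0.0238  0.1486] [[319.7361 178.9838]]
orig [ 0.4431 -0.0158  0.1486] [[290.0176 186.5315]]
end [ 0.3436 -0.0057  0.1486] [[250.3399 196.6086]]
```

View pics/s3z.png

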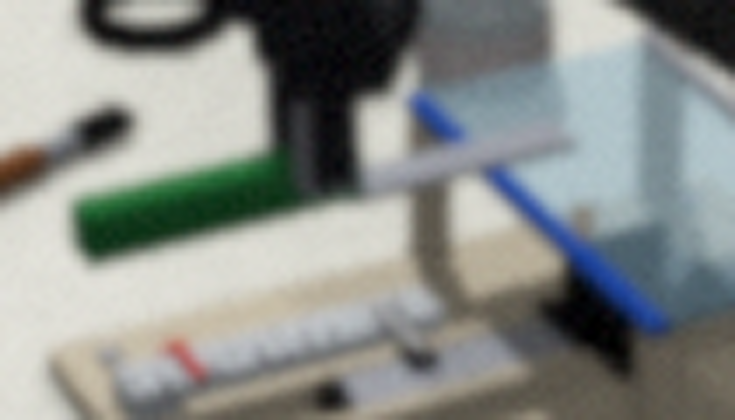

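```bash
python3 -m crank '[[[0,-0.003,0.025],[0,0,0],0.0],[[0,0,0.03],[0,0,0],0.0],[[0,0,0.022],[0,0,0],0.0],[[0,0,0],[0,0,0],0.0],[[-0.015,0,0],[0,0,0],0.0],[[-0.015,0,0],[0,0,0],0.0],[[0,0,0],[0,0,0],0.0]]' 80
python3 - <<'E'
from station import bot
from h import *
p,d,E,K=snap(bot,"side","s4")
cv2.imwrite("pics/s4z.png",cv2.resize(p[160:230,270:375,::-1],None,fx=7,fy=7,interpolation=cv2.INTER_CUBIC))
E
```

```text
t: 6.35
eef_pos: [0.4595, -0.0231, 0.0942]
tool_rot: [0.002, 0.051, 0.999, 0.0]
contact_force: [-0.8, -0.0, -0.4]
gripper_width: 0.159
```

View pics/s4z.png

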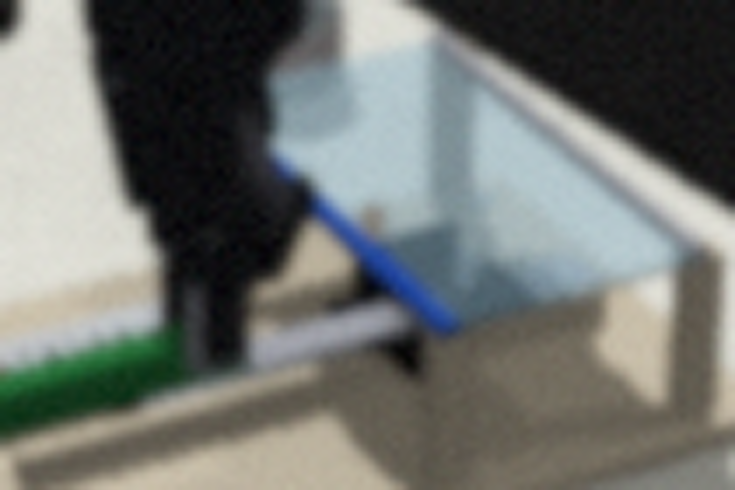

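```bash
python3 -m crank '[[[-0.015,0,0],[0,0,0],0.0],[[-0.003,0,-0.0135],[0,0,0],0.0],[[-0.005,0,-0.026],[0,0,0],0.0],[[-0.013,0,-0.023],[0,0,0],0.0],[[0,0,0],[0,0,0],0.0]]' 80
python3 - <<'E'
from station import bot
from h import *
p,d,E,K=snap(bot,"side","s5")
cv2.imwrite("pics/s5z.png",cv2.resize(p[130:230,250:390,::-1],None,fx=5,fy=5,interpolation=cv2.INTER_CUBIC))
E
```

```text
t: 7.02
eef_pos: [0.4946, -0.0267, 0.1578]
tool_rot: [0.002, 0.051, 0.999, 0.0]
contact_force: [0.1, -0.7, -1.0]
gripper_width: 0.157
```

View pics/s5z.png

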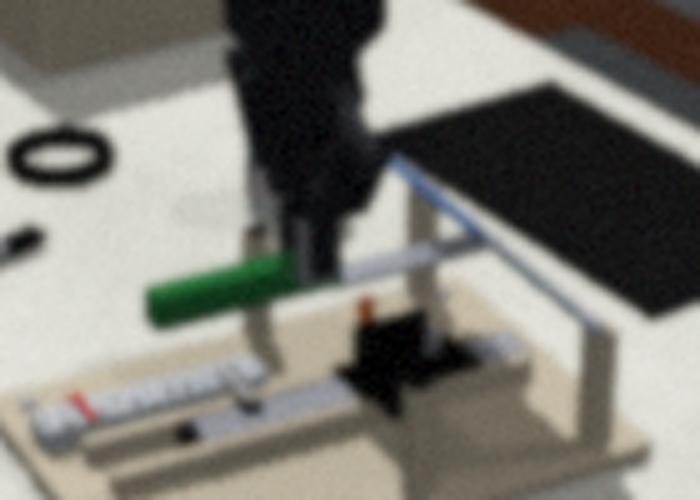

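The cover is lifted and appears edge-on, resting on the blade tip, with the hand clear of it. I'll keep pushing it over.

```bash
python3 -m crank '[[[-0.020,0,-0.017],[0,0,0],0.0],[[-0.018,0,-0.007],[0,0,0],0.0],[[-0.020,0,-0.003],[0,0,0],0.0],[[-0.020,0,0.003],[0,0,0],0.0],[[-0.015,0,0.004],[0,0,0],0.0],[[0,0,0],[0,0,0],0.0],[[0,0,0],[0,0,0],0.0]]' 80
python3 - <<'E'
from station import bot
from h import *
p,d,E,K=snap(bot,"side","s6")
cv2.imwrite("pics/s6z.png",cv2.resize(p[100:230,250:430,::-1],None,fx=4,fy=4,interpolation=cv2.INTER_CUBIC))
E
```

```text
t: 7.95
eef_pos: [0.5842, -0.0362, 0.1753]
tool_rot: [-0.001, 0.051, 0.999, -0.0]
contact_force: [-0.3, -0.3, 0.1]
gripper_width: 0.16
```

View pics/s6z.png

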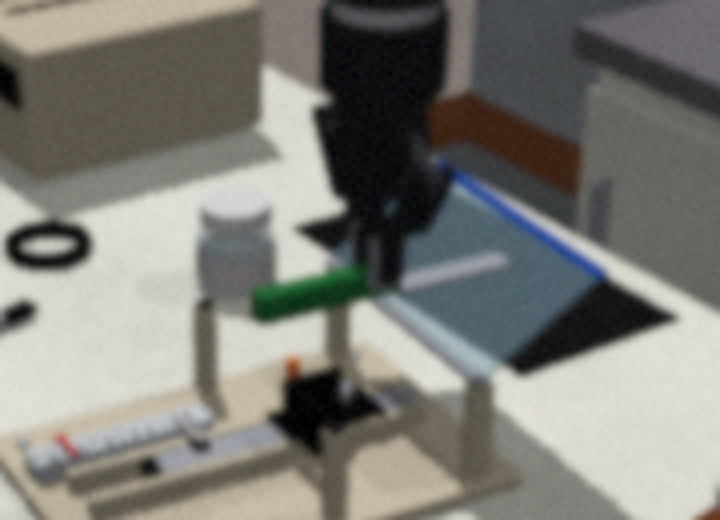

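Cover is folded fully back. I'll retreat and lay the spatula on the bench to the right.

```bash
python3 -m crank '[[[0.04,0,-0.015],[0,0,0],0.0],[[0.04,-0.03,-0.005],[0,0,0],0.0],[[0.022,-0.05,0],[0,0,0],0.0],[[0,-0.05,0],[0,0,0],0.0],[[0,-0.05,0.02],[0,0,0],0.0],[[0,-0.045,0.04],[0,0,0],0.0],[[0,0,0.05],[0,0,0],0.0],[[0,0,0.03],[0,0,0],0.0],[[0,0,0],[0,0,0],0.0]]' 80
python3 - <<'E'
from station import bot
from h import *
p,d,E,K=snap(bot,"side","s7")
cv2.imwrite("pics/s7z.png",cv2.resize(p[150:330,270:470,::-1],None,fx=3,fy=3,interpolation=cv2.INTER_CUBIC))
E
```

```text
t: 9.12
eef_pos: [0.4589, -0.2488, 0.0543]
tool_rot: [-0.002, 0.051, 0.999, 0.001]
contact_force: [0.3, -0.6, -0.6]
gripper_width: 0.163
```

View pics/s7z.png

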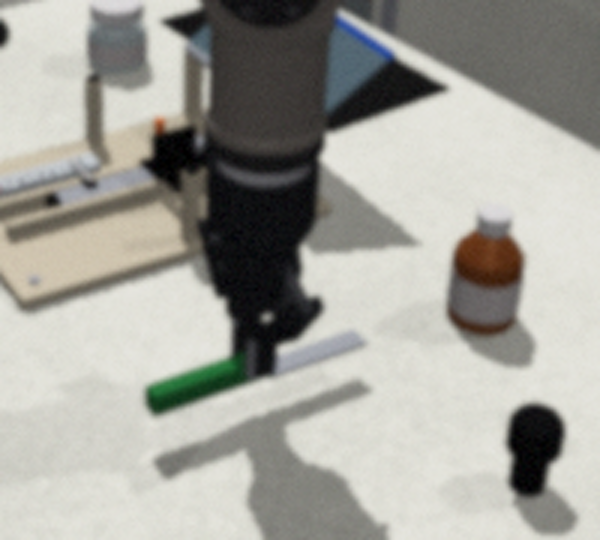

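Level and about 30 mm above the bench, so I'll lower it and let go.

```bash
python3 -m crank '[[[0,0,0.02],[0,0,0],0.0],[[0,0,0.008],[0,0,0],0.0],[[0,0,0.003],[0,0,0],0.0],[[0,0,0],[0,0,0],0.0]]' 80
python3 -m crank '[[[0,0,0],[0,0,0],0.03],[[0,0,0],[0,0,0],0.045],[[0,0,0],[0,0,0],0.045],[[0,0,-0.03],[0,0,0],0.045],[[0,0,-0.05],[0,0,0],0.045],[[0,0,-0.06],[0,0,0],0.06]]'
python3 - <<'E'
from station import bot
from h import *
p,d,E,K=snap(bot,"side","s8")
cv2.imwrite("pics/s8z.png",cv2.resize(p[150:330,270:470,::-1],None,fx=3,fy=3,interpolation=cv2.INTER_CUBIC))
E
```

```text
t: 9.68
eef_pos: [0.4613, -0.2497, 0.0255]
tool_rot: [0.0, 0.051, 0.999, -0.0]
contact_force: [0.1, 0.1, -0.4]
gripper_width: 0.156
t: 10.42
eef_pos: [0.4602, -0.2493, 0.1656]
tool_rot: [-0.001, 0.051, 0.999, 0.0]
contact_force: [0.4, 0.3, 0.6]
gripper_width: 0.701
```

View pics/s8z.png

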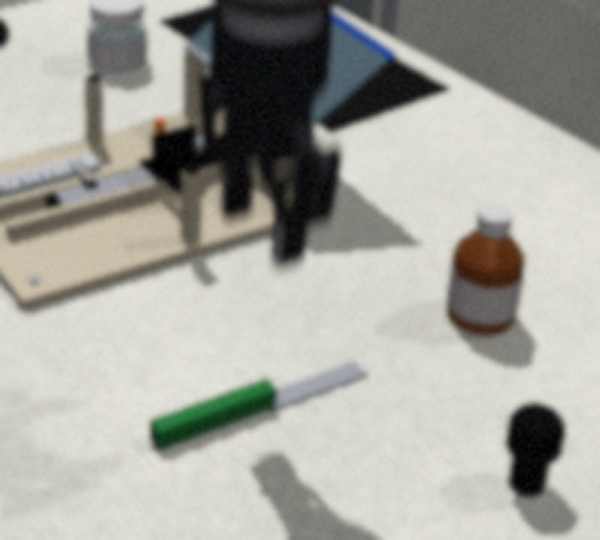

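```bash
python3 -m crank '[[[0.005,0.048,-0.0225],[0,0,0],0.085],[[0.005,0.048,-0.0225],[0,0,0],0.085],[[0.005,0.048,-0.0225],[0,0,0],0.085],[[0.005,0.048,-0.0225],[0,0,0],0.085],[[0.005,0.048,-0.0225],[0,0,0],0.085],[[0.005,0.048,-0.0225],[0,0,0],0.085],[[0,0,0],[0,0,0],0.085]]'
python3 - <<'E'
from station import bot
from h import *
o=bot.get_obs();print(o["t"],o["eef_pos"],o["tool_rot"])
p,d,E,K=snap(bot,"wrist","w9")
E
```

```text
t: 11.35
eef_pos: [0.461, 0.044, 0.3013]
tool_rot: [0.002, 0.047, 0.999, 0.001]
contact_force: [-0.1, -0.7, -0.5]
gripper_width: 0.994
11.35 [0.461  0.044  0.3013] [0.0015 0.0473 0.9989 0.0011]
```

View pics/w9.png

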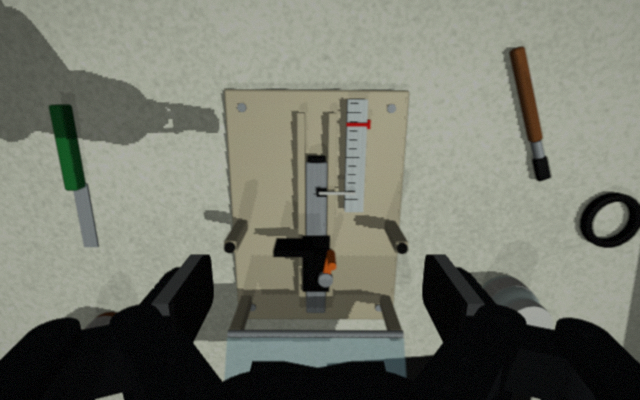

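```bash
python3 - <<'E'
from h import *
p,d,E,K=load("pics/w9.npz")
cv2.imwrite("pics/w9z.png",cv2.resize(p[85:300,220:415,::-1],None,fx=2.75,fy=2.75,interpolation=cv2.INTER_CUBIC))
C=ray([[223.5,91],[408.5,91]],.012,E,K); v=C[1]-C[0];print(C,np.linalg.norm(v),np.degrees(np.arctan2(-v[0],v[1])))
E
```

```text
[[ 0.3807 -0.0533  0.012 ]
 [ 0.4005  0.1541  0.012 ]] 0.20833993992801317 -5.435010813205032
```

View pics/w9z.png

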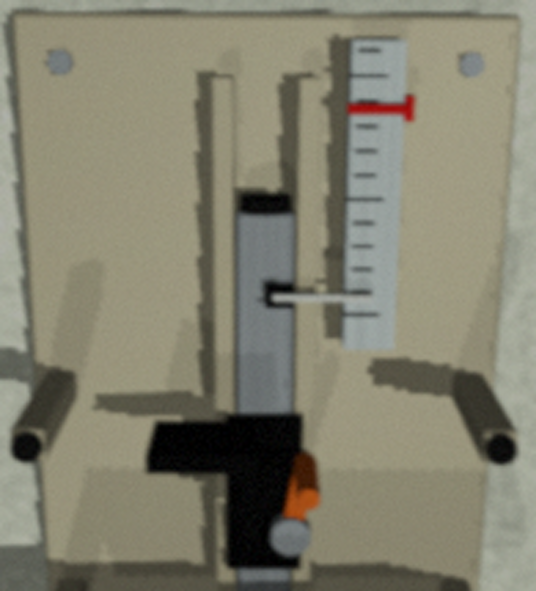

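```bash
python3 - <<'E'
from h import *
p,d,E,K=load("pics/w9.npz")
Z=lambda x,y:[220+x/2.75,85+y/2.75]
O=np.array([.581,.0335]);a=np.radians(-5.7);x=np.array([np.cos(a),np.sin(a)]);y=np.array([-x[1],x[0]])
def s(n,q,z,exp):
    P=ray(q,z,E,K)[0,:2]; print(n,P,"fix mm",1000*(P-O)@x,1000*(P-O)@y,exp)
s("cornL",[223.5,91],.012,"-190,-105");s("cornR",[408.5,91],.012,"-190,105")
s("wing far left top",Z(148,472),.066,"-10,-48")
s("plate far end?",Z(228,567),.066,"24,-9")
s("pin",Z(307,497),.066,"2,~20")
s("ptr",Z(371,300),.032,"-75,45")
s("ptr",Z(371,300),.020,"-75,45")
s("mark",Z(380,108),.030,"?")
s("post",Z(500,448),.084,"-28,92");s("post",Z(26,446),.084,"-28,-92")
E
```

```text
cornL [ 0.3807 -0.0533] fix mm -190.66459377458685 -106.30968080024 -190,-105
cornR [0.4005 0.1541] fix mm -191.62814876784793 102.02803093477714 -190,105
wing far left top [ 0.5635 -0.0138] fix mm -12.721569984146832 -48.779587482158426 -10,-48
plate far end? [0.6102 0.014 ] fix mm 30.967336593792187 -16.467440551630947 24,-9
pin [0.5809 0.0498] fix mm -1.6780372042491423 16.229104126394724 2,~20
ptr [0.5094 0.0844] fix mm -76.26962076466596 43.499472840314354 -75,45
ptr [0.513  0.0854] fix mm -72.81667198768403 44.850933379701274 -75,45
mark [0.4302 0.0934] fix mm -156.05152119053304 44.60378754731118 ?
post [0.5579 0.1256] fix mm -32.134489733421695 89.34718631044394 -28,92
post [ 0.5396 -0.0558] fix mm -32.313656738555736 -92.99519434452488 -28,-92
```

```bash
python3 -m crank '[[[-0.041,0,0.04],[0,0,0.3],0.065],[[-0.041,0,0.04],[0,0,0],0.065],[[-0.041,-0.001,0.04],[0,0,0],0.065],[[0,0,0.04],[0,0,0],0.065],[[0,0,0.035],[0,0,0],0.065],[[0,0,0],[0,0,0],0.065],[[0,0,0],[0,0,0],0.065]]' 40
python3 - <<'E'
from station import bot
from h import *
o=bot.get_obs();print(o["t"],o["eef_pos"],o["tool_rot"],o["gripper_width"])
p,d,E,K=snap(bot,"wrist","w10");snap(bot,"top","t10")
p,d,E,K=snap(bot,"side","s10")
cv2.imwrite("pics/s10z.png",cv2.resize(p[130:250,240:390,::-1],None,fx=5,fy=5,interpolation=cv2.INTER_CUBIC))
E
```

```text
t: 12.28
eef_pos: [0.583, 0.0249, 0.1058]
tool_rot: [0.001, 0.054, 0.999, -0.0]
contact_force: [0.6, -0.6, 1.1]
gripper_width: 0.761
12.275 [0.583  0.0249 0.1058] [ 0.0005  0.0542  0.9985 -0.0002] 0.7611994091888215
```

View pics/w10.png

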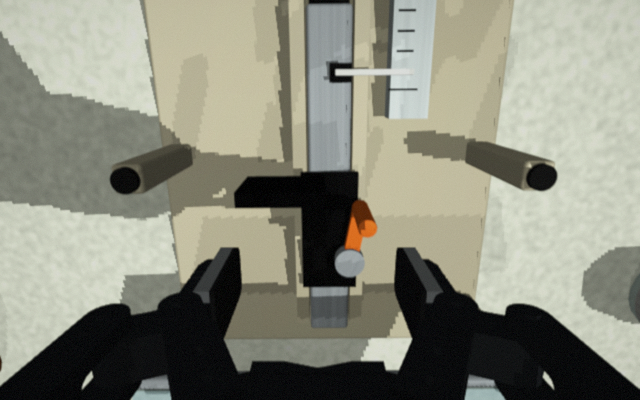

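View pics/s10z.png

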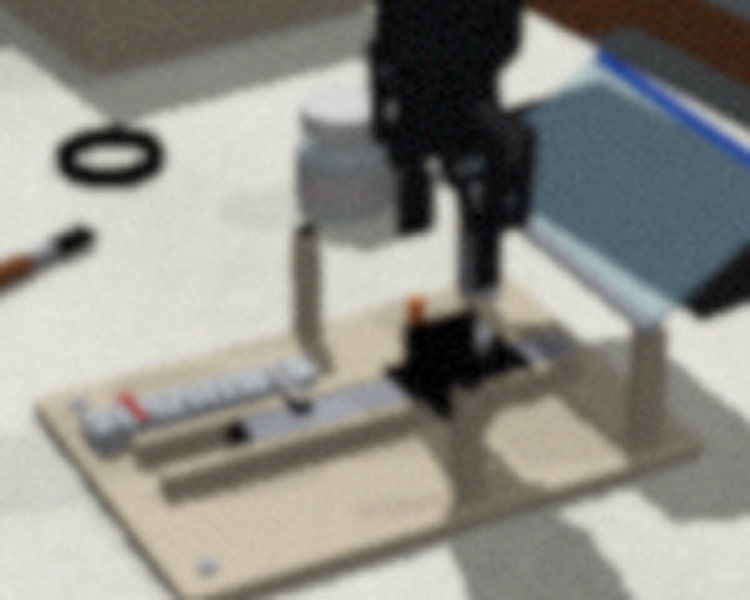

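```bash
python3 - <<'E'
from h import *
p,d,E,K=load("pics/w10.npz")
T=np.array([.583,.0249]); b=2*np.arctan2(.9985,.0542)-np.pi/2; ty=np.array([np.cos(b),np.sin(b)]);tf=np.array([ty[1],-ty[0]])
def s(n,q,z,e):
    P=ray(q,z,E,K)[0,:2]; print(n,P,"rel TCP fwd/left mm",1000*(P-T)@tf,1000*(P-T)@ty,e)
s("wing",[237,207],.066,"-10,-48");s("pin",[368,227],.066,"2,20");s("plate corner near right",[358,196],.066,"-18,-3")
s("post",[125,180],.084,"-28,-92");s("post",[541,177],.084,"-28,92")
cv2.imwrite("pics/w10z.png",cv2.resize(p[150:310,190:430,::-1],None,fx=3.3,fy=3.3,interpolation=cv2.INTER_CUBIC))
E
```

```text
wing [ 0.5637 -0.0129] rel TCP fwd/left mm -15.143352450692534 -39.659506710598755 -10,-48
pin [0.5814 0.0514] rel TCP fwd/left mm -4.46625092003405 26.194757997799922 2,20
plate corner near right [0.5645 0.0476] rel TCP fwd/left mm -20.865574062064017 20.60012499670148 -18,-3
post [ 0.5407 -0.0545] rel TCP fwd/left mm -33.408381362238174 -83.53778453614983 -28,-92
post [0.5591 0.126 ] rel TCP fwd/left mm -34.74090765641644 97.91658035959406 -28,92
```

View pics/w10z.png

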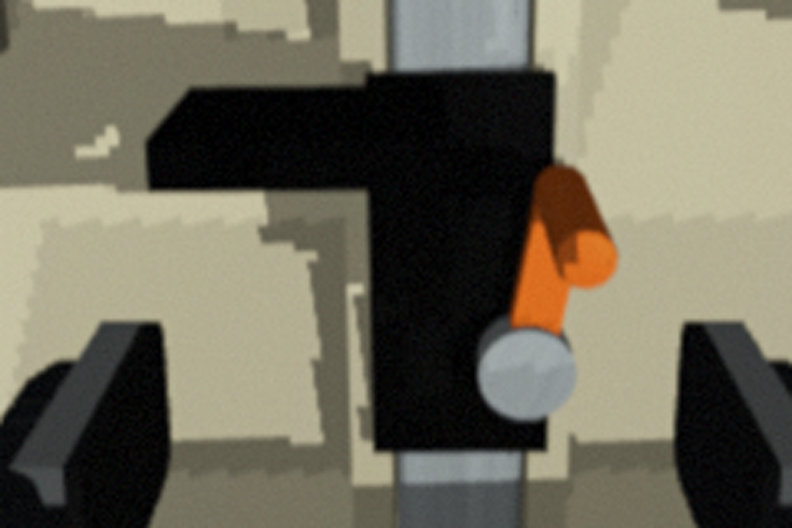

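```bash
python3 -m crank '[[[0,0.007,0],[0,0,-0.4],0.065],[[0,0,0],[0,0,0],0.065],[[0,0,0.024],[0,0,0],0.065],[[0,0,0.024],[0,0,0],0.065],[[0,0,0],[0,0,0],0.065]]' 40
python3 - <<'E'
from station import bot
from h import *
o=bot.get_obs();print(o["t"],o["eef_pos"],o["tool_rot"],o["gripper_width"])
p,d,E,K=snap(bot,"wrist","w11")
E
```

```text
t: 13.05
eef_pos: [0.5819, 0.0331, 0.0555]
tool_rot: [-0.002, 0.05, 0.999, -0.0]
contact_force: [0.6, 0.7, -0.4]
gripper_width: 0.761
13.05 [0.5819 0.0331 0.0555] [-0.0016  0.0498  0.9988 -0.0004] 0.7609443257854863
```

View pics/w11.png

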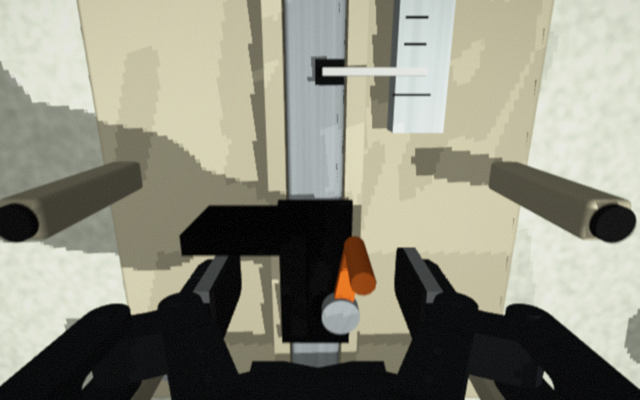

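```bash
python3 -m crank '[[[0.008,0,0],[0,0,0],0.065],[[0.012,0,0],[0,0,0],0.065],[[0.012,0,0],[0,0,0],0.065],[[0.012,0,0],[0,0,0],0.065],[[0.012,0,0],[0,0,0],0.065],[[0.010,0,0],[0,0,0],0.065],[[0.008,0,0],[0,0,0],0.065],[[0,0,0],[0,0,0],0.065]]' 40
python3 - <<'E'
from station import bot
from h import *
o=bot.get_obs();print(o["t"],o["eef_pos"],o["tool_rot"],o["gripper_width"])
p,d,E,K=snap(bot,"wrist","w12")
E
```

```text
t: 14.1
eef_pos: [0.5083, 0.0405, 0.0565]
tool_rot: [-0.001, 0.05, 0.999, -0.0]
contact_force: [1.7, 0.1, 1.6]
gripper_width: 0.762
14.1 [0.5083 0.0405 0.0565] [-0.001   0.0499  0.9988 -0.    ] 0.7623777235574555
```

View pics/w12.png

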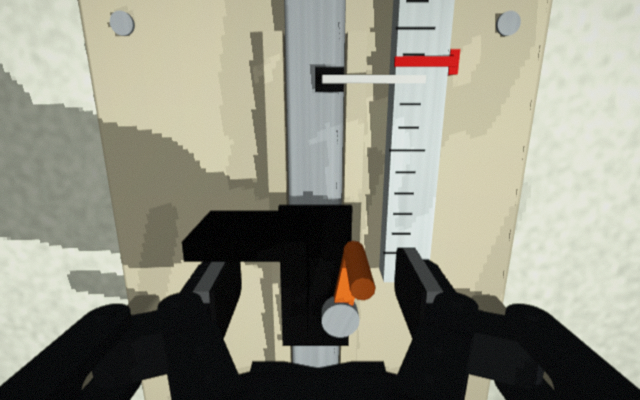

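```bash
python3 - <<'E'
from h import *
p,d,E,K=load("pics/w12.npz")
h=cv2.cvtColor(p,cv2.COLOR_RGB2HSV).astype(int); H,S,V=h[:,:,0],h[:,:,1],h[:,:,2]
r=((H<6)|(H>172))&(S>150); r[:, :380]=0; r[:,470:]=0; r[100:]=0
n,l,st,c=cv2.connectedComponentsWithStats(r.astype(np.uint8)); i=1+np.argmax(st[1:,4]); ys,xs=np.where(l==i)
for lo,hi in ((395,445),(395,420),(420,445)):
    k=(xs>=lo)&(xs<hi); print("mark",lo,xs[k].mean(),ys[k].mean(),ys[k].min(),ys[k].max())
k=(xs>=395)&(xs<445); m=[xs[k].mean(),ys[k].mean()]
w=(V>195)&(S<40); w[:70]=0;w[90:]=0;w[:,:345]=0;w[:,420:]=0
ys2,xs2=np.where(w); print("ptr",ys2.mean(),ys2.min(),ys2.max(),xs2.max())
pt=[[350,78],[424,79]]
print("depth",d[61,410:440:8],d[78:80,350:424:12],d[105,400:430:8])
a=np.radians(-5.7);x=np.array([np.cos(a),np.sin(a)])
v,u=79,420
def P3(u,v): 
    D=d[int(v),int(u)]; return (np.array([(u-K[2])/K[0]*D,(v-K[3])/K[1]*D,D]))@E[:3,:3].T+E[:3,3]
print(P3(420,61),P3(415,79),P3(380,78),P3(410,120))
for zp in (.02,.026,.032):
  for zm in (.02,.026,.032):
    A=ray([424,79],zp,E,K)[0,:2];B=ray(m,zm,E,K)[0,:2]; print(zp,zm,1000*(A-B)@x)
E
```

```text
mark 395 419.2603305785124 60.65702479338843 55 66
mark 395 407.2995951417004 60.582995951417004 55 66
mark 420 431.7257383966245 60.734177215189874 55 65
ptr 79.26091703056768 70 89 419
depth [0.1474 0.1461 0.1459 0.147 ] [[0.1451 0.1453 0.1447 0.1444 0.1441 0.1456 0.1447]
 [0.1444 0.1444 0.146  0.145  0.1461 0.1448 0.1448]] [0.1542 0.155  0.1549 0.    ]
[0.4302 0.0914 0.0297] [0.4371 0.0882 0.0336] [0.4353 0.0741 0.0332] [0.4539 0.087  0.0282]
0.02 0.02 7.637617066066709
0.02 0.026 7.148874049998372
0.02 0.032 6.660131033930035
0.026 0.02 7.851220755605454
0.026 0.026 7.362477739537117
0.026 0.032 6.87373472346878
0.032 0.02 8.064824445144144
0.032 0.026 7.576081429075807
0.032 0.032 7.08733841300747
```

```bash
python3 -m crank '[[[0.004,0,0],[0,0,0],0.065],[[0.0035,0,0],[0,0,0],0.065],[[0,0,0],[0,0,0],0.065],[[0,0,0],[0,0,0],0.065]]' 40
cat > m.py <<'E'
from h import *
def meas(f):
    p,d,E,K=load(f)
    h=cv2.cvtColor(p,cv2.COLOR_RGB2HSV).astype(int); H,S,V=h[:,:,0],h[:,:,1],h[:,:,2]
    r=((H<6)|(H>172))&(S>150); r[:, :380]=0; r[:,480:]=0; r[110:]=0
    n,l,st,c=cv2.connectedComponentsWithStats(r.astype(np.uint8)); i=1+np.argmax(st[1:,4]); ys,xs=np.where(l==i)
    print("mark px",xs.min(),xs.max(),ys.min(),ys.max(),xs.mean(),ys.mean())
E
python3 - <<'E'
from station import bot
from m import *
o=bot.get_obs();print(o["t"],o["eef_pos"],o["tool_rot"],o["gripper_width"])
p,d,E,K=snap(bot,"wrist","w13"); meas("pics/w13.npz")
cv2.imwrite("pics/w13z.png",cv2.resize(p[20:320,170:490,::-1],None,fx=2,fy=2,interpolation=cv2.INTER_CUBIC))
E
```

```text
t: 14.65
eef_pos: [0.5016, 0.0412, 0.0565]
tool_rot: [-0.001, 0.05, 0.999, -0.0]
contact_force: [2.7, -0.4, -1.8]
gripper_width: 0.76
14.65 [0.5016 0.0412 0.0565] [-0.0006  0.05    0.9987 -0.    ] 0.76034183066036
mark px 409 457 66 90 443.7924944812362 77.70198675496688
```

View pics/w13z.png

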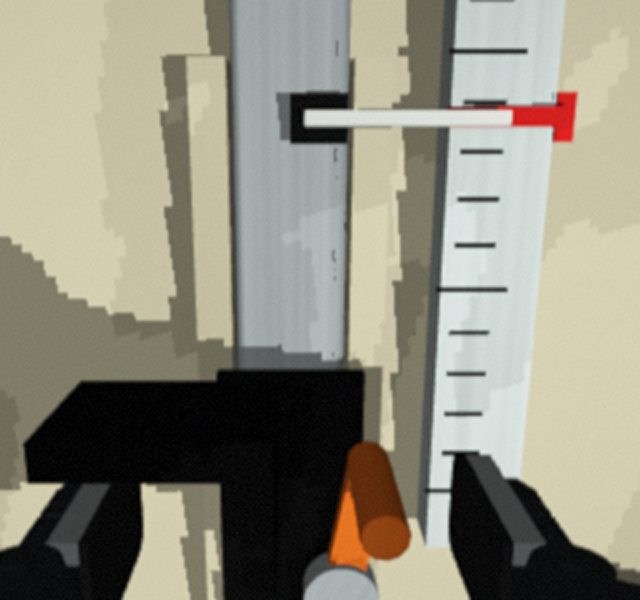

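The pointer lies on the red mark (both at row 78) and the lever is still open. Holding the leg there, I'll close slowly, stopping partway to check.

```bash
python3 -m crank '[[[0,0,0],[0,0,0],0.06],[[0,0,0],[0,0,0],0.055],[[0,0,0],[0,0,0],0.05],[[0,0,0],[0,0,0],0.045],[[0,0,0],[0,0,0],0.045]]' 40
python3 - <<'E'
from station import bot
from m import *
o=bot.get_obs();print(o["t"],o["eef_pos"],o["tool_rot"],o["gripper_width"],o["contact_force"])
p,d,E,K=snap(bot,"wrist","w14"); meas("pics/w14.npz")
cv2.imwrite("pics/w14z.png",cv2.resize(p[20:320,170:490,::-1],None,fx=2,fy=2,interpolation=cv2.INTER_CUBIC))
E
```

```text
t: 15.32
eef_pos: [0.5023, 0.0411, 0.0569]
tool_rot: [0.0, 0.05, 0.999, -0.0]
contact_force: [3.0, -2.1, 0.4]
gripper_width: 0.524
15.325 [0.5023 0.0411 0.0569] [ 0.0001  0.05    0.9987 -0.    ] 0.5244775168463339 [ 2.9537 -2.129   0.3769]
mark px 394 457 64 88 439.42490118577075 75.43675889328063
```

View pics/w14z.png

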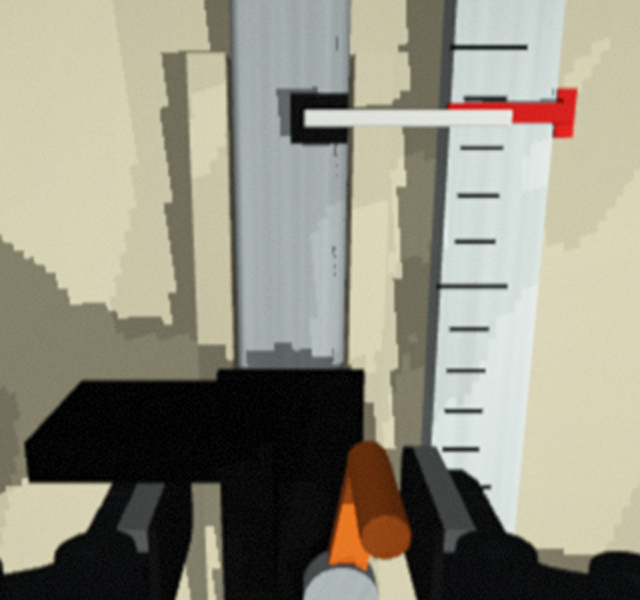

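```bash
python3 -m crank '[[[0.001,0,0],[0,0,0],0.04],[[0,0,0],[0,0,0],0.035],[[0,0,0],[0,0,0],0.03],[[0,0,0],[0,0,0],0.025],[[0,0,0],[0,0,0],0.02],[[0,0,0],[0,0,0],0.015],[[0,0,0],[0,0,0],0.01],[[0,0,0],[0,0,0],0.0],[[0,0,0],[0,0,0],0.0]]' 40
python3 - <<'E'
from station import bot
from m import *
o=bot.get_obs();print(o["t"],o["eef_pos"],o["tool_rot"],o["gripper_width"],o["contact_force"])
p,d,E,K=snap(bot,"wrist","w15"); meas("pics/w15.npz")
cv2.imwrite("pics/w15z.png",cv2.resize(p[20:320,170:490,::-1],None,fx=2,fy=2,interpolation=cv2.INTER_CUBIC))
E
```

```text
t: 16.5
eef_pos: [0.5014, 0.0391, 0.0572]
tool_rot: [0.0, 0.051, 0.999, -0.001]
contact_force: [3.4, -6.7, 9.6]
gripper_width: 0.178
16.5 [0.5014 0.0391 0.0572] [ 0.0003  0.0511  0.9987 -0.0008] 0.1781214107173485 [ 3.3632 -6.7159  9.5542]
mark px 421 462 66 89 448.7985948477752 77.11241217798595
```

View pics/w15z.png

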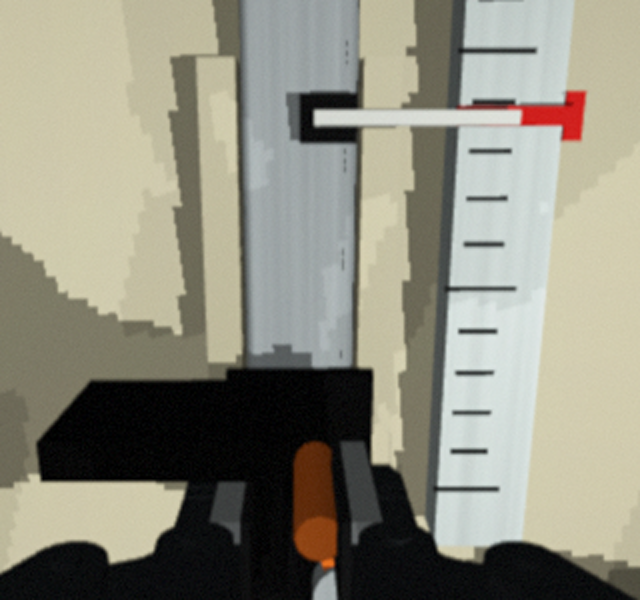

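```bash
python3 -m crank '[[[0,-0.0015,0],[0,0,0],0.0],[[0,0,0],[0,0,0],0.0],[[0,0,0],[0,0,0],0.0],[[0,0,0],[0,0,0],0.0],[[0,0,0],[0,0,0],0.0]]' 60
python3 - <<'E'
from station import bot
from m import *
o=bot.get_obs();print(o["t"],o["eef_pos"],o["tool_rot"],o["gripper_width"],o["contact_force"])
p,d,E,K=snap(bot,"wrist","w16"); meas("pics/w16.npz")
cv2.imwrite("pics/w16z.png",cv2.resize(p[20:320,170:490,::-1],None,fx=2,fy=2,interpolation=cv2.INTER_CUBIC))
# expected picture place of the pin's top if shut, from pointer
Z=lambda x,y:[170+x/2,20+y/2]
a=np.radians(-5.7);x=np.array([np.cos(a),np.sin(a)]);y=np.array([-x[1],x[0]])
pt=ray(Z(521,117),.0335,E,K)[0,:2]; hk=pt+.075*x-.045*y
for n,yy in (("shut",.004),("0.06 rad",.006),("open",.020)): 
    q=proj(np.r_[hk+.002*x+yy*y,.066],E,K)[0]; print(n,(q-[170,20])*2)
r=ray([[410,58]],.03,E,K)
s,_,E2,K2=snap(bot,"side","s16")
cv2.imwrite("pics/s16z.png",cv2.resize(s[120:330,220:470,::-1],None,fx=3,fy=2.8,interpolation=cv2.INTER_CUBIC))
E
```

```text
t: 17.18
eef_pos: [0.5013, 0.0385, 0.0573]
tool_rot: [0.0, 0.051, 0.999, -0.0]
contact_force: [2.9, -4.4, 10.1]
gripper_width: 0.161
17.175 [0.5013 0.0385 0.0573] [ 0.0004  0.0509  0.9987 -0.0003] 0.1612501425432975 [ 2.8983 -4.443  10.0945]
mark px 408 463 66 89 449.03678160919543 76.98620689655172
shut [323.1859 535.5374]
0.06 rad [333.658  535.5184]
open [406.9754 535.3849]
```

View pics/w16z.png

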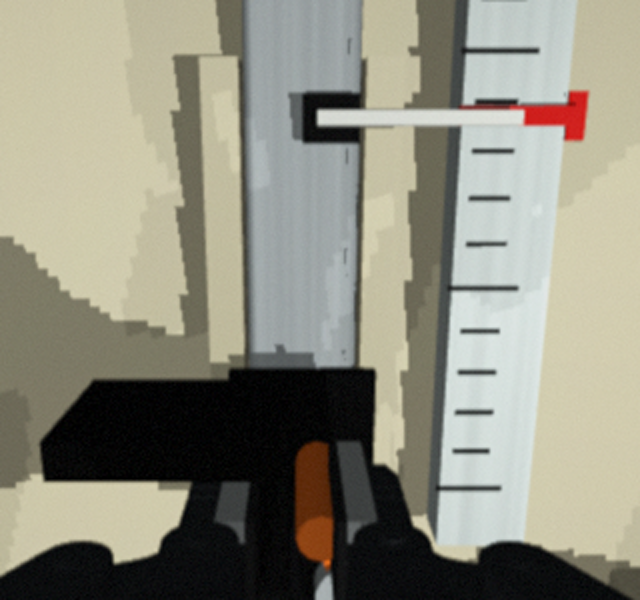

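View pics/s16z.png

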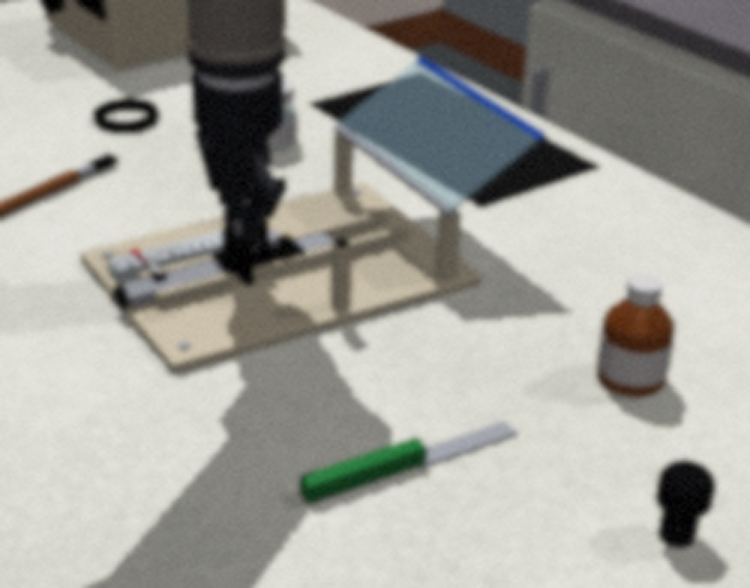

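All checks agree: the pin sits where it should when shut, the pointer is on the mark, the cover is open and the spatula lies flat. I'm handing in.

```bash
python3 - <<'E'
from station import bot
print(bot.hand_in()); o=bot.get_obs(); print(o["t"],o["eef_pos"],o["gripper_width"])
E
```

```text
the job is handed in; nothing more can be done
None
the job is handed in; nothing more can be done
```

The job is done and handed in at about 17 s of the 64 s allowed; the hand-in gives no verdict.

**What I did:** I opened the cover with the spatula's blade until it folded back, then laid the spatula flat on the bench to the right. I drew the leg out by the hook's wing until the pointer stood on the red mark. With the leg held there and the lever still open, I squeezed the lever shut and kept holding.

**Last checks (pictures and robot state just before hand-in):**
- **Pointer:** within about 0.5 mm of the mark.
- **Lever:** the pin's top was at column 316 in the zoomed wrist picture. I had worked out 323 for fully shut and 334 for the 0.06 rad limit.
- **Grip:** both pads were against hook and pin at 60 N. I could not measure the force on each finger separately. The outside force on the tool was about 4 N sideways and 10 N upward.
- **Cover and spatula:** the cover was folded back and the spatula lay flat and clear of the fixture.
- **Bystanders:** I never came near them. The bottle, eyepiece, brush and ring looked unmoved; the jar was partly hidden in the last view.

**What disagreed:**
- The hook came out about 7 mm to the left of the tool, and 5–6 mm nearer the robot, in the close view. I corrected the sideways part before lowering the fingers.
- The leg slipped in by about 0.8 mm while closing, and I corrected that too.
- The gripper read 14–15 mm for the 18 mm span. It had also read 13.6 mm on the 16 mm spatula handle, so I put it down to the reading being low under load.

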